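# Open the orange-capped spotting jar in the drawer and hold its cap above the mouth

### The arm

A 6-joint arm with a two-finger parallel gripper is mounted at the origin on the work surface. World frame = base frame: x ahead of the robot, y to its left, z up, the work surface at z = 0. Lengths are in m, angles in rad, forces in N, time in s.
With the tool pointing down it reaches from about 0.25 to 0.8 m from the base axis. Payload 3.9 kg.
Tool frame: the origin (TCP) lies midway between the tips of the shut fingers; the grasp point (between the pads) lies 19 mm behind it (manip.grip_point_offset is the distance from the TCP to the grasp point, in m); z points along the fingers, x is the direction in which the jaws open and shut, and the axes are right-handed (so a half turn about z gives the same grasp; the last joint's range is limited). The gripper opens to 85 mm and grips with 20 to 120 N. Pads are 22 mm wide; open, the fingers measure 114 mm over their backs; the gripper's body (76 mm by 85 mm) begins 54 mm behind the grasp point. The pads swing forward as they close: fully open they stand 13 mm farther back than shut.
Start: joints at [1.147, 0.26, -0.138, 1.173, 0, 1.571], TCP at [0.216, 0.479, 0.231] pointing down, gripper open.
Joint ranges: [-2.78, 2.78], [-0.83, 1.72], [-1.28, 1.37], [-1.9, 2.12], [-1.57, 1.48], [-3.14, 3.14]. Speed limits (rad/s): [2.57, 2.57, 3.14, 3.14, 3.14, 3.14].

### API

Orientations are given as a unit quaternion [w, x, y, z].
In Python, from cell import manip, cams, job gives the robot as it stands.
- The arm moves only by the tool drive_tool, never from a script. Its argument "rows" is a list of rows, each a list of 3 entries, a list of its own where there are three numbers: the closure, from 0 (fully open) to 1 (shut), then the shift along the tool's x, y, z normalised to -1 to 1, where 1 is 150 mm, then the turn about the tool's z normalised to -1 to 1, where 1 is 30 degrees. A call has exactly 5 rows; each row is the pose to reach, as a shift and turn from the pose commanded when the call began, along the tool's axes at that moment; what a row does not reach only later rows make up. A row lasts 1/8 s, in which the tool goes at most 62.5 mm and 10.7 degrees, less where a joint would pass 70% of its speed; a pose out of reach is approached as far as the arm can. A call with a number of a shift or a turn outside -1 to 1 is refused whole. A call with a gripper value outside its range is refused whole. The fingers move at their own pace and stop on an object; "newtons" is the grip in N (left out, the last holds). Time passes only in rows, so rows that repeat a pose let the fingers close, or fill a call up. It gives the time, the measured TCP pose, the force and the opening at its end, in the units of the state.
- manip.read_state(): the state, without advancing time (a new reading comes with each control period).
- cams.get_image(name): name is "side" or "top"; returns the picture (400x640x3 uint8, red, green, blue); there is no depth.
- cams.camera_info(name): a dict with "fx", "fy", "cx", "cy" (pixels), "R" (3x3) and "t" (3): a world point X has camera coordinates R X + t. Camera axes: x right, y down, z forward; pixel columns grow to the right and rows downward; lengths in m; the calibration is good to about 2 mm. A picture is of the moment at which its call begins. camera_info takes no time and is no camera call.
- job.close_job(): hands the job in, once; it reports no verdict.
Trained networks look in the newest picture that a camera, given by its name, has taken for a name from the list of things; names that differ only in an ending like _2 or _b are one class to them, and where a whole thing is asked for, a point or a joint stands for the part that bears it (a point fixed in the world has none). Each returns a list of dicts, best first, with "score" (0 to 1); they miss things now and then, are a little off and sometimes report something else, mostly with a low value. They report only what shows in the picture. A call takes as long as a camera call.
- cams.spot_in(thing, camera): "centre" ([x, y, z] in m, in world coordinates, good to about 4 mm: the middle of the surface that is visible of it).
- cams.landmark_of(thing, camera): "centre" ([x, y, z] in m, in world coordinates, good to about 4 mm: a listed point, or the origin of a listed thing).
The state is a dict: "clock": time; "q": joint angles; "dq": joint speeds; "joint_efforts": joint torques, N m; "ee_pos": TCP position; "tool_rot": TCP orientation; "ft_force": force on the tool from outside, world axes, zero at the start; "torque": the same for the moment, N m; "finger_gap": finger opening in m.
Only numpy, scipy, OpenCV 4.12 (cv2) and the standard library are available. Lean on these libraries where they do the work, as an engineer would, in place of code of your own. Each camera call takes 0.05 s, during which the arm holds its last target.

### The job

Pull the drawer of the small grey bench cabinet open so that the two jars stand clear of the cabinet, then unscrew the tight orange cap of the jar with the orange label while the jar stays seated in its pocket, which braces it: turn the cap anticlockwise just until its lugs let go, lift it straight up and keep it level a few centimetres above the jar's mouth. Finish while still holding the cap there in the gripper, with the drawer open and the jar upright in its pocket. Leave the blue jar in its pocket and everything else on the table where it is.

Things in the scene. Friction and masses are not known exactly. Their poses are not given: they have to be found in the camera images.
- drawer (a joint): how far the drawer is pulled out, m: 0 shut (at the start), 0.19 at its end stop; about 4 N of friction, stays where left. It sits in a fixed grey cabinet, 300 mm deep, 340 wide, 155 high; blue front 16 mm thick, top edge 146 mm above the table. From 0.15 the jars are clear of the cabinet; at 0.18 their axes stand 110 mm in front of its front face.
- drawer_handle (a point): middle of the drawer's dark steel bar handle: level round bar 10 mm thick, 120 long, 122 mm above the table, its axis 42 mm in front of the blue drawer front, 33 mm below the cabinet's top, free above; moves with the drawer. x points into the cabinet, y along the bar, z up. The jars stand 138 mm along +x from it, one 75 mm to +y, one 75 mm to -y (which is which varies).
- cap_center (a point): centre, half-way up, of the ribbed orange cap: 56 mm outside diameter, 28 mm high, 35 g; closed, about 116 mm above the table. z up; x along the white mark on its top. The jar's flat shoulder lies 24 mm below this point when closed; nothing else at the cap's height within 55 mm.
- cap: the same cap, origin at the centre of its lower edge. Inside, three lugs sit under rising threads of the neck, a sprung rubber seal keeps it tight (up to about 0.9 N m: grip firmly). Anticlockwise from above it climbs 3.6 mm per rad; the lugs let go after about 0.85 rad; a stop ends the turn near 1.45 rad; from 0.95 to 1.3 rad it lifts straight off. Before that a pull only lifts the jar.
- jar_mouth (a point): centre of the rim of the jar with orange label and cap; 98 mm above the jar's foot, 122 mm above the table when seated. z up. With the cap closed, the cap's x points along this x within 0.05 rad and the cap's centre is 6 mm below this point.
- jar: that jar, white plastic, 68 mm square, about 350 g, origin at the centre of its foot. It stands loose, with 2 mm of play on each side, in a square pocket 40 mm deep in the drawer, which keeps it from turning more than a few degrees.
- blue_cap_center (a point): centre of the cap of the second jar, alike but with blue cap and label, in the other pocket, 116 mm above the table. Not to be opened or lifted.
- spray: hand spray bottle, amber body 76 mm across, blue trigger head, 227 mm high; origin at the centre of its underside. Leave alone.
- brush: wooden scrubbing brush with bow handle, 150 x 50 mm, 70 mm high; origin at the centre of its underside. Leave alone.
- cup: blue measuring mug, 84 mm across, 95 mm high; origin at the centre of its underside. Leave alone.
- tape: roll of tape lying flat, 90 mm across, 40 mm high; origin at the centre of its underside. Leave alone.

How it is judged:
By the outcome, as a careful person would: the job done as asked, in the order asked, and still so for the second after the job is handed in, while the arm keeps its last pose, push and grip.
It also fails if it takes over 51 s, if anything falls off the work surface, if the arm or the gripper's body presses on something with over 40 N, if the wrist force passes 120 N, or if a joint passes its speed limit or range.

## Working session

There is one attempt and no reset: what is moved stays moved. The work goes in short steps, Python scripts to look and compute and a tool call to move; the robot and the scene stay as the last step left them, time stands still between calls to the robot, and variables do not carry over. Pictures are saved under pics/ and viewed, and the job is handed in when it is done.

Besides the shell and the picture viewer there is one more tool, called as name(argument=value, ...), one argument or row to a line, values as JSON. drive_tool: Moves the arm, as the interface text tells. Its arguments: {"type":"object","properties":{"rows":{"type":"array","items":{"type":"array"}},"newtons":{"type":"number"}},"required":["rows"]}

```bash
ls; mkdir -p pics; python3 - <<'E'
from cell import manip,cams,job
import cv2
s=manip.read_state(); print(s, manip.grip_point_offset)
for c in ("side","top"):
    im=cams.get_image(c); cv2.imwrite(f"pics/{c}0.png",im[:,:,::-1])
    i=cams.camera_info(c); print(c,i)
    for n in ("drawer_handle","cap_center","blue_cap_center","jar_mouth","spray","cup","brush","tape","drawer"):
        try: print(n,[(d['score'],d['centre']) for d in cams.landmark_of(n,c)[:2]])
        except Exception as e: print(n,e)
print(manip.read_state()['clock'])
E
```

```text
pics
{'clock': 0.0, 'q': array([ 1.14699969e+00,  2.60703314e-01, -1.39371592e-01,  1.17269347e+00,
        8.56885778e-06,  1.57077103e+00]), 'dq': array([-1.38285929e-03, -1.04176518e-06, -8.73791668e-04,  8.18228345e-05,
       -7.02510293e-04, -1.59079365e-03]), 'joint_efforts': array([ 1.61285694e-03, -4.05678713e+01,  2.53924137e+01,  1.88959460e-02,
       -1.36642443e-04, -1.04976183e-05]), 'ee_pos': array([0.21561116, 0.4779381 , 0.23045383]), 'tool_rot': array([ 5.31381534e-04,  8.39999924e-01,  5.42585620e-01, -8.30596681e-04]), 'ft_force': array([ 0.55496223, -0.50818092, -0.58422119]), 'torque': array([ 0.03564945,  0.04044645, -0.01178763]), 'finger_gap': 0.08541569290665256} 0.0187
side {'fx': 520.904419954004, 'fy': 520.904419954004, 'cx': 319.2148062449693, 'cy': 197.32715464442018, 'R': array([[ 0.82816449, -0.56041399, -0.00892949],
       [-0.34781849, -0.50137327, -0.79224185],
       [ 0.43950641,  0.65921241, -0.61014189]]), 't': array([-0.50683314,  0.31930899,  1.48116356])}
drawer_handle [(0.87, [0.642, -0.0455, 0.1188]), (0.47, [0.4538, -0.4615, 0.0003])]
c
[... 385 characters left out ...]
9827413712829, 'cx': 325.2494160565861, 'cy': 202.55914314460546, 'R': array([[-0.02927627, -0.99956856,  0.00236719],
       [-0.99236462,  0.02878125, -0.11993376],
       [ 0.11981389, -0.00586033, -0.99277907]]), 't': array([0.01610667, 0.602766  , 1.09661921])}
drawer_handle [(0.73, [0.638, -0.0416, 0.1252])]
cap_center [(0.72, [0.6232, -0.3818, 0.0007])]
blue_cap_center []
jar_mouth []
spray [(0.82, [0.6005, 0.3991, 0.0028]), (0.17, [0.6386, -0.0426, 0.1238])]
cup [(0.92, [0.4108, 0.4406, 0.0002])]
brush [(0.9, [0.4572, -0.4575, 0.0019])]
tape [(0.8, [0.6245, -0.3812, 0.0015])]
drawer it knows: blue_cap_center, brush, cap, cap_center, cup, drawer_handle, jar, jar_mouth, spray, tape
0.9
```

View pics/side0.png

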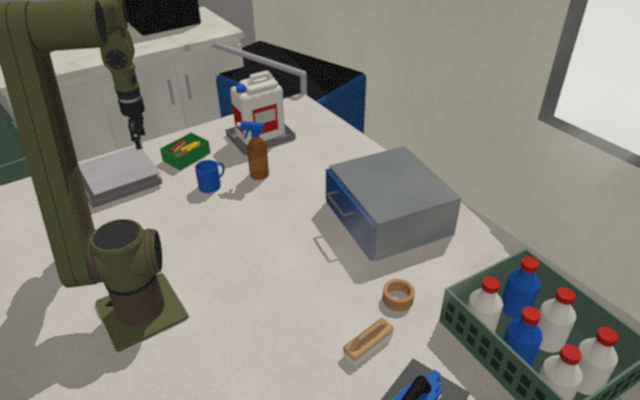

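View pics/top0.png

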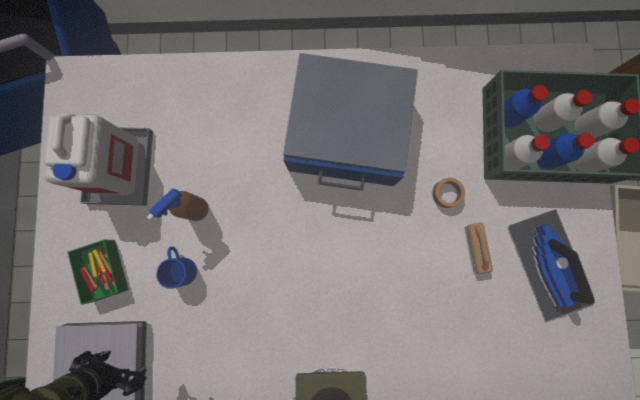

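```bash
cat > h.py <<'E'
import numpy as np, cv2
from cell import manip,cams,job
from scipy.spatial.transform import Rotation as Ro
def ray(c,u,v,z):
    i=cams.camera_info(c); d=np.array([(u-i['cx'])/i['fx'],(v-i['cy'])/i['fy'],1])
    R=np.array(i['R']);t=np.array(i['t']); o=-R.T@t; w=R.T@d
    return o+w*(z-o[2])/w[2]
def proj(c,X):
    i=cams.camera_info(c); p=np.array(i['R'])@np.array(X)+i['t']
    return i['fx']*p[0]/p[2]+i['cx'], i['fy']*p[1]/p[2]+i['cy']
def tool():
    s=manip.read_state(); q=s['tool_rot']; return np.array(s['ee_pos']),Ro.from_quat([q[1],q[2],q[3],q[0]]).as_matrix(),s
def delta(target,yaw=None):
    p,R,s=tool(); d=R.T@(np.array(target)-p)
    print('tcp',p.round(4),'xang deg',np.degrees(np.arctan2(R[1,0],R[0,0])).round(2),'gap',s['finger_gap'],'F',np.round(s['ft_force'],1),'tau',np.round(s['torque'],2),'t',s['clock'])
    print('tilt z',R[:,2].round(4)); print('shift mm',(d*1000).round(1),'norm',(d/.15).round(3))
    if yaw is not None:
        a=np.degrees(np.arctan2(R[1,0],R[0,0])); t=(yaw-a+180)%360-180; print('turn deg about tool z',round(-t,2), 'norm',round(-t/30,3))
E
python3 - <<'E'
from h import *
for n,(u,v) in dict(bl=(304,55),br=(417,72),fr=(405,172),fl=(286,157)).items(): print(n,ray('top',u,v,.155))
im=cv2.imread('pics/top0.png'); cv2.imwrite('pics/topc.png',cv2.resize(im[40:230,270:430],None,fx=5,fy=5,interpolation=cv2.INTER_CUBIC)[350:,:][:600])
im=cv2.imread('pics/side0.png'); cv2.imwrite('pics/sidec.png',cv2.resize(im[140:270,310:470],None,fx=4.5,fy=4.5,interpolation=cv2.INTER_CUBIC))
E
```

```text
bl [1.01302022 0.04728284 0.155     ]
br [ 0.95318637 -0.27124304  0.155     ]
fr [ 0.66655681 -0.22147938  0.155     ]
fl [0.71788388 0.10340484 0.155     ]
```

View pics/topc.png

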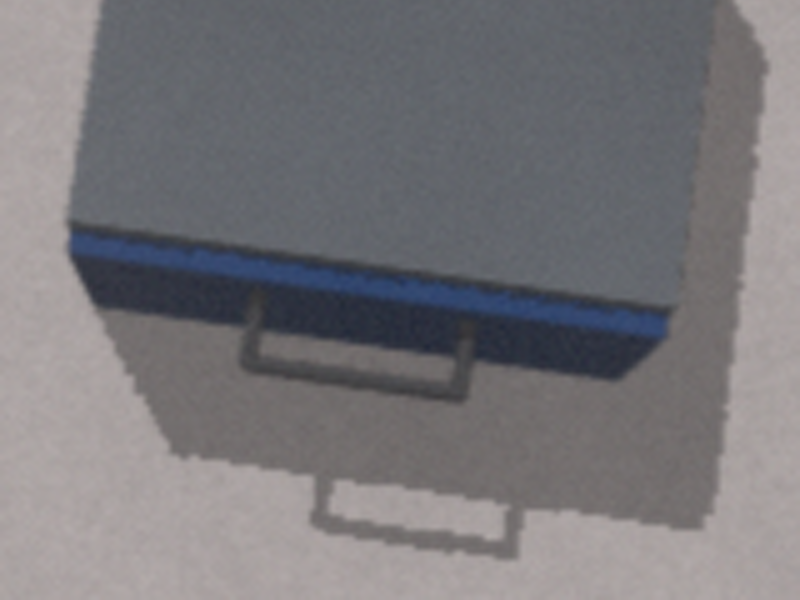

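View pics/sidec.png

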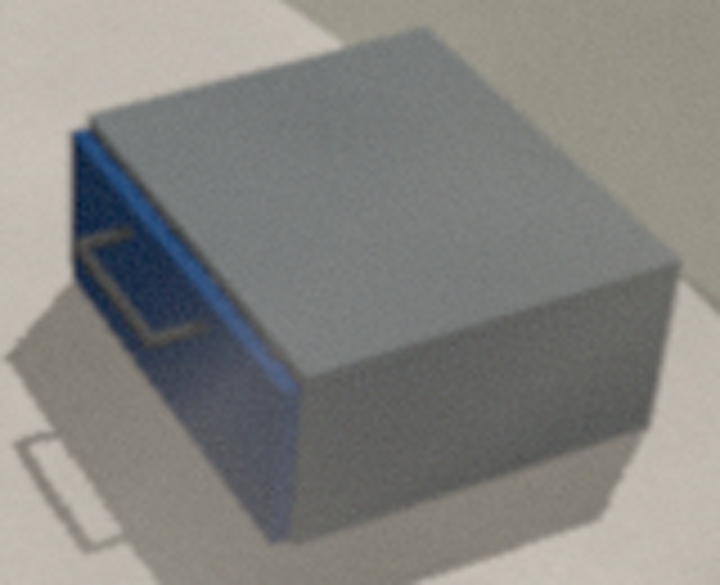

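```bash
python3 - <<'E'
from h import *
from scipy.optimize import least_squares
# p=(x,y of handle mid, yaw) handle frame: front face of cabinet at x=58 if blue front is in front of it (42+16)
H=.122
def W(p,a): c,s=np.cos(p[2]),np.sin(p[2]); return [p[0]+c*a[0]-s*a[1],p[1]+s*a[0]+c*a[1],a[2]]
obs=[('top',(.058,.17,.155),(284.4,154.4)),('top',(.058,-.17,.155),(405.2,171.6)),('top',(0,.058,H),(320,182.4)),('top',(0,-.058,H),(362,188.6)),
('side',(.058,.17,.155),(330.7,166.2)),('side',(.058,-.17,.155),(376.7,224.4)),('side',(.358,-.17,.155),(461.1,198.2)),('side',(.358,.17,.155),(405.1,146.7)),
('side',(0,.058,H),(328.9,194.4)),('side',(0,-.058,H),(344,215.6))]
f=lambda p: np.concatenate([np.array(proj(c,W(p,a)))-o for c,a,o in obs])
r=least_squares(f,[.64,-.045,-.16],loss='soft_l1'); print(r.x,np.degrees(r.x[2])); print(r.fun.reshape(-1,2).round(1) if len(r.fun)==20 else r.fun)
p=r.x;yaw=np.degrees(p[2])
delta(W(p,(0,0,.25)),yaw)
delta(W(p,(0,0,.25)),yaw+180)
E
```

```text
[ 0.64016637 -0.04811069 -0.18330776] -10.502760736621054
[[-0.3 -1. ]
 [ 1.4  0.5]
 [ 1.1 -0.2]
 [-0.1 -0.2]
 [-1.5 -1.4]
 [ 0.4 -0.5]
 [ 0.8  0. ]
 [ 0.1 -1.2]
 [-1.7  0.4]
 [-1.4 -0.1]]
tcp [0.2159 0.4786 0.2313] xang deg 65.72 gap 0.08534889468457559 F [-0.   0.1  0.1] tau [-0.02  0.    0.03] t 0.9
tilt z [ 1.e-04  0.e+00 -1.e+00]
shift mm [-305.6  603.3  -18.7] norm [-2.037  4.022 -0.124]
turn deg about tool z 76.22 norm 2.541
tcp [0.2159 0.4786 0.2313] xang deg 65.72 gap 0.08534889468457559 F [-0.   0.1  0.1] tau [-0.02  0.    0.03] t 0.9
tilt z [ 1.e-04  0.e+00 -1.e+00]
shift mm [-305.6  603.3  -18.7] norm [-2.037  4.022 -0.124]
turn deg about tool z -103.78 norm -3.459
```

```bash
cat >> h.py <<'E'
def plan(target,yaw,n):
    p,R,s=tool(); a0=np.degrees(np.arctan2(R[1,0],R[0,0])); t=(yaw-a0+180)%360-180
    for k in range(n):
        a=np.radians(a0+t*k/n); Rk=np.array([[np.cos(a),np.sin(a),0],[np.sin(a),-np.cos(a),0],[0,0,-1]])
        d=Rk.T@((np.array(target)-p)/n)/.15; print('call',k,'shift',d.round(3),'turn',round(-t/n/30,3))
E
python3 - <<'E'
from h import *
plan([.640,-.046,.250],-10.5,4)
E
```

```text
call 0 shift [-0.506  1.004 -0.031] turn 0.635
call 1 shift [-0.151  1.114 -0.031] turn 0.635
call 2 shift [ 0.221  1.102 -0.031] turn 0.635
call 3 shift [ 0.569  0.97  -0.031] turn 0.635
```

drive_tool(
  rows=[
    [0.2,[-0.1,0.2,-0.05],0.12],
    [0.4,[-0.2,0.4,-0.05],0.25],
    [0.6,[-0.3,0.6,-0.05],0.38],
    [0.63,[-0.4,0.8,-0.05],0.5],
    [0.63,[-0.5,1.0,-0.05],0.64],
  ],
  newtons=60,
)

```text
clock: 1.52
ee_pos: [0.3224, 0.3477, 0.2389]
tool_rot: [-0.0, 0.919, 0.394, 0.0]
ft_force: [0.4, -0.8, 0.6]
finger_gap: 0.0315
```

drive_tool(
  rows=[
    [0.63,[-0.02,0.2,0],0.12],
    [0.63,[-0.04,0.4,0],0.25],
    [0.63,[-0.08,0.6,0],0.38],
    [0.63,[-0.1,0.8,0],0.5],
    [0.63,[-0.12,1.0,0],0.64],
  ],
)

```text
clock: 2.15
ee_pos: [0.4188, 0.2314, 0.2389]
tool_rot: [-0.0, 0.972, 0.235, 0.0]
ft_force: [-0.2, 1.1, 0.6]
finger_gap: 0.0315
```

```bash
python3 - <<'E'
from h import *
delta([.640,-.046,.250],-10.5)
plan([.640,-.046,.250],-10.5,3)
E
```

```text
tcp [0.4188 0.2314 0.2389] xang deg 27.18 gap 0.03154225092754831 F [-0.2  1.1  0.6] tau [ 0.02  0.02 -0.01] t 2.15
tilt z [ 3.e-04  2.e-04 -1.e+00]
shift mm [ 70.  347.8 -11.1] norm [ 0.467  2.319 -0.074]
turn deg about tool z 37.68 norm 1.256
call 0 shift [ 0.156  0.773 -0.025] turn 0.419
call 1 shift [ 0.32   0.721 -0.025] turn 0.419
call 2 shift [ 0.469  0.634 -0.025] turn 0.419
```

drive_tool(
  rows=[
    [0.63,[0.03,0.15,0],0.08],
    [0.63,[0.06,0.3,0],0.17],
    [0.63,[0.09,0.46,0],0.25],
    [0.63,[0.12,0.62,0],0.33],
    [0.63,[0.156,0.773,0],0.42],
  ],
)

```text
clock: 2.78
ee_pos: [0.4927, 0.1392, 0.2389]
tool_rot: [0.0, 0.992, 0.127, 0.0]
ft_force: [0.2, 0.3, -0.5]
finger_gap: 0.0317
```

drive_tool(
  rows=[
    [0.63,[0.06,0.15,0],0.08],
    [0.63,[0.12,0.3,0],0.17],
    [0.63,[0.18,0.44,0],0.25],
    [0.63,[0.25,0.58,0],0.33],
    [0.63,[0.32,0.72,0],0.42],
  ],
)

```text
clock: 3.4
ee_pos: [0.5669, 0.0468, 0.2388]
tool_rot: [-0.0, 1.0, 0.017, 0.0]
ft_force: [0.2, -0.6, -0.7]
finger_gap: 0.0319
```

drive_tool(
  rows=[
    [0.63,[0.1,0.13,0],0.08],
    [0.63,[0.2,0.26,0],0.17],
    [0.63,[0.3,0.4,0],0.25],
    [0.63,[0.39,0.53,0],0.33],
    [0.63,[0.45,0.63,0],0.42],
  ],
)

```text
clock: 4.03
ee_pos: [0.6379, -0.0455, 0.2385]
tool_rot: [-0.0, 0.996, -0.093, -0.0]
ft_force: [0.1, -0.1, 0.3]
finger_gap: 0.0318
```

```bash
python3 - <<'E'
from h import *
delta([.640,-.046,.250],-10.5)
for c in ("side","top"):
    im=cams.get_image(c); cv2.imwrite(f"pics/{c}1.png",im[:,:,::-1])
    print([(d['score'],d['centre']) for d in cams.landmark_of('drawer_handle',c)[:2]])
a=cv2.imread('pics/side1.png')[100:260,290:470]; b=cv2.imread('pics/top1.png')[110:230,270:430]
cv2.imwrite('pics/s1c.png',cv2.resize(a,None,fx=3.7,fy=3.7,interpolation=cv2.INTER_CUBIC)); cv2.imwrite('pics/t1c.png',cv2.resize(b,None,fx=5,fy=5,interpolation=cv2.INTER_CUBIC))
E
```

```text
tcp [ 0.6379 -0.0455  0.2385] xang deg -10.68 gap 0.03180041417540022 F [ 0.1 -0.1  0.3] tau [0.01 0.01 0.05] t 4.025
tilt z [-1.e-04  0.e+00 -1.e+00]
shift mm [  2.1   0.1 -11.5] norm [ 0.014  0.001 -0.077]
turn deg about tool z -0.18 norm -0.006
[(0.87, [0.6402, -0.0444, 0.1191])]
[]
```

View pics/s1c.png

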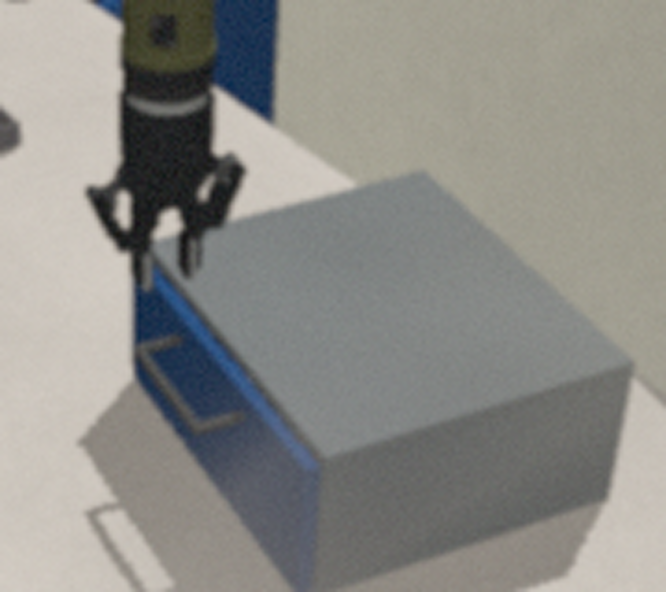

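View pics/t1c.png

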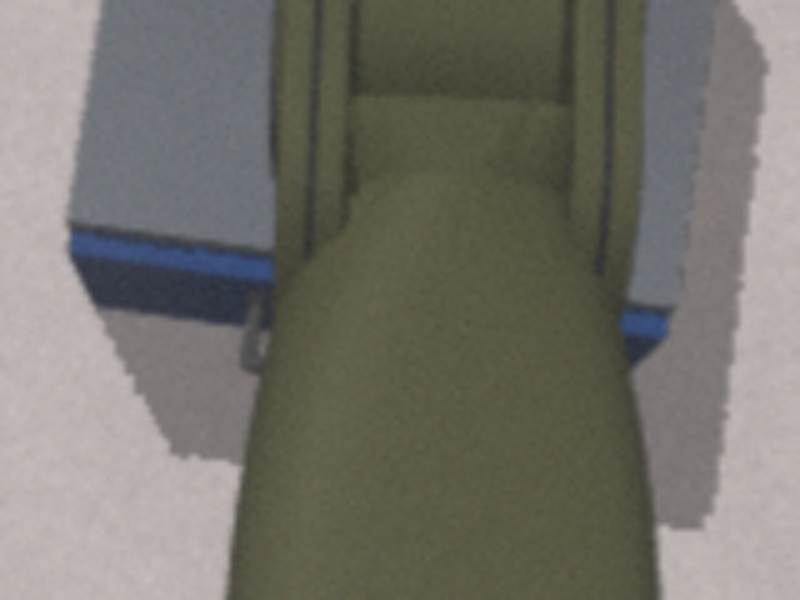

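drive_tool(
  rows=[
    [0.63,[0.013,0,0.2],0],
    [0.63,[0.013,0,0.4],0],
    [0.63,[0.013,0,0.6],0],
    [0.63,[0.013,0,0.75],0],
    [0.63,[0.013,0,0.88],0],
  ],
)

```text
clock: 4.85
ee_pos: [0.6379, -0.0435, 0.1061]
tool_rot: [-0.0, 0.996, -0.091, -0.001]
ft_force: [-0.3, 0.3, 0.4]
finger_gap: 0.0314
```

```bash
python3 - <<'E'
from h import *
delta([.640,-.046,.106],-10.5)
c="side"
im=cams.get_image(c); cv2.imwrite(f"pics/{c}2.png",im[:,:,::-1])
a=cv2.imread('pics/side2.png')[130:230,300:400]
cv2.imwrite('pics/s2c.png',cv2.resize(a,None,fx=6,fy=6,interpolation=cv2.INTER_CUBIC))
E
```

```text
tcp [ 0.6379 -0.0435  0.1061] xang deg -10.4 gap 0.03140467041843088 F [-0.3  0.3  0.4] tau [ 0.01  0.   -0.01] t 4.85
tilt z [-1.1e-03  5.0e-04 -1.0e+00]
shift mm [2.5 2.1 0.1] norm [0.016 0.014 0.   ]
turn deg about tool z 0.1 norm 0.003
```

View pics/s2c.png

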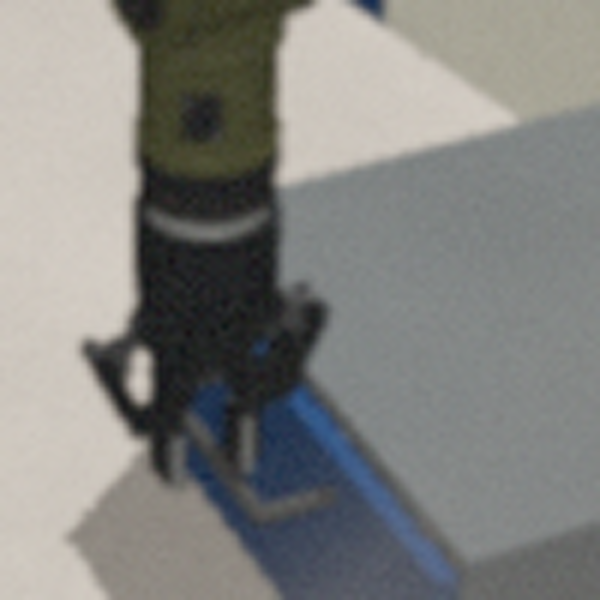

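The bar (crop about (215,450)) runs between the two fingers, with the back finger in the gap in front of the blue panel. Closing.

drive_tool(
  rows=[
    [0.8,[0,0,0],0],
    [1,[0,0,0],0],
    [1,[0,0,0],0],
    [1,[0,0,0],0],
    [1,[0,0,0],0],
  ],
  newtons=60,
)

```text
clock: 5.52
ee_pos: [0.64, -0.0442, 0.1078]
tool_rot: [-0.0, 0.996, -0.091, 0.001]
ft_force: [1.4, 2.6, 1.4]
finger_gap: 0.0077
```

```bash
python3 - <<'E'
from h import *
delta([.640,-.046,.106],-10.5)
E
```

```text
tcp [ 0.64   -0.0442  0.1078] xang deg -10.46 gap 0.007698535720391265 F [1.4 2.6 1.4] tau [ 0.42 -0.4   0.16] t 5.525
tilt z [ 2.4e-03  8.0e-04 -1.0e+00]
shift mm [0.4 1.8 1.8] norm [0.002 0.012 0.012]
turn deg about tool z 0.04 norm 0.001
```

drive_tool(
  rows=[
    [1,[-0.1,0,0],0],
    [1,[-0.25,0,0],0],
    [1,[-0.4,0,0],0],
    [1,[-0.55,0,0],0],
    [1,[-0.7,0,0],0],
  ],
)

```text
clock: 6.15
ee_pos: [0.5378, -0.0262, 0.1078]
tool_rot: [0.001, 0.996, -0.092, 0.003]
ft_force: [6.2, -0.4, -1.0]
finger_gap: 0.0075
```

```bash
python3 - <<'E'
from h import *
y=np.radians(-10.5)
delta([.640-.178*np.cos(y),-.044-.178*np.sin(y),.106],-10.5)
E
```

```text
tcp [ 0.5378 -0.0262  0.1078] xang deg -10.5 gap 0.007506534311619124 F [ 6.2 -0.4 -1. ] tau [-0.15 -1.01  0.15] t 6.15
tilt z [ 0.0054 -0.0016 -1.    ]
shift mm [-74.2  -1.1   1.4] norm [-0.495 -0.007  0.009]
turn deg about tool z -0.0 norm -0.0
```

drive_tool(
  rows=[
    [1,[-0.12,0,0],0],
    [1,[-0.25,0,0],0],
    [1,[-0.36,0,0],0],
    [1,[-0.45,0,0],0],
    [1,[-0.48,0,0],0],
  ],
)

```text
clock: 6.78
ee_pos: [0.4652, -0.0134, 0.1078]
tool_rot: [0.001, 0.996, -0.092, 0.001]
ft_force: [3.8, -3.9, 3.4]
finger_gap: 0.0075
```

```bash
python3 - <<'E'
from h import *
y=np.radians(-10.5)
delta([.640-.178*np.cos(y),-.044-.178*np.sin(y),.106],-10.5)
c="side"
im=cams.get_image(c); cv2.imwrite(f"pics/{c}3.png",im[:,:,::-1])
a=cv2.imread('pics/side3.png')[110:270,280:470]
cv2.imwrite('pics/s3c.png',cv2.resize(a,None,fx=3.7,fy=3.7,interpolation=cv2.INTER_CUBIC))
E
```

```text
tcp [ 0.4652 -0.0134  0.1078] xang deg -10.51 gap 0.007513328641756463 F [ 3.8 -3.9  3.4] tau [-0.76 -0.69  0.15] t 6.775
tilt z [ 0.0022 -0.0024 -1.    ]
shift mm [-0.6 -1.7  1.8] norm [-0.004 -0.012  0.012]
turn deg about tool z -0.01 norm -0.0
```

View pics/s3c.png

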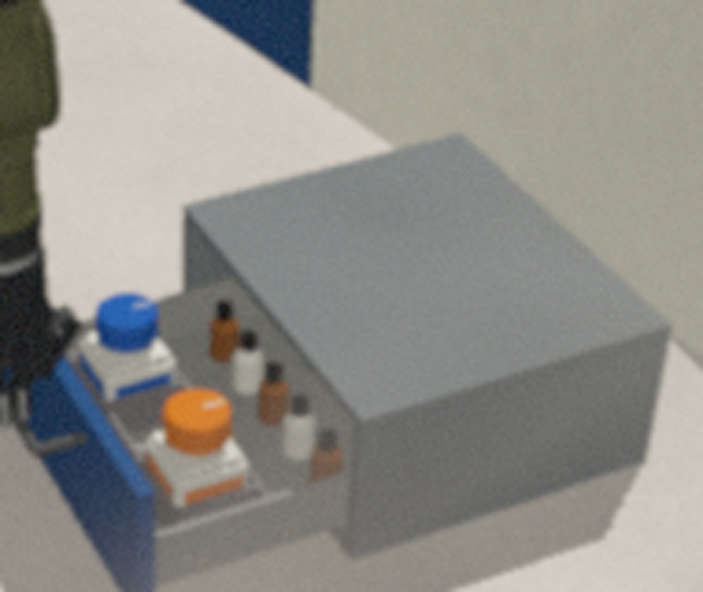

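Drawer open ~0.178; the orange-capped jar (crop (197,420)) is on the -y side, blue on +y. Release and rise.

drive_tool(
  rows=[
    [0.63,[0,0,0],0],
    [0.63,[0,0,0],0],
    [0.63,[0,0,0],0],
    [0.63,[0,0,-0.2],0],
    [0.63,[0,0,-0.5],0],
  ],
)

```text
clock: 7.45
ee_pos: [0.4632, -0.0122, 0.181]
tool_rot: [0.0, 0.996, -0.091, -0.003]
ft_force: [0.8, 0.1, 0.2]
finger_gap: 0.0314
```

drive_tool(
  rows=[
    [0.63,[0,0,-0.2],0],
    [0.6,[0,0,-0.5],0],
    [0.4,[0,0.1,-0.6],0],
    [0.25,[0,0.25,-0.6],0],
    [0.18,[0,0.5,-0.6],0],
  ],
)

```text
clock: 8.07
ee_pos: [0.4508, -0.0867, 0.2711]
tool_rot: [-0.0, 0.996, -0.09, -0.001]
ft_force: [0.6, -0.3, 0.2]
finger_gap: 0.0699
```

```bash
python3 - <<'E'
from h import *
y=np.radians(-10.5); c,s=np.cos(y),np.sin(y)
h=np.array([.4652,-.0134]); J=h+[.138*c-.075*-s*1, .138*s-.075*c]
J=h+np.array([c*.138+s*.075, s*.138-c*.075]); print('jar pred',J)
for cam in ('side','top'):
    im=cams.get_image(cam); cv2.imwrite(f"pics/{cam}4.png",im[:,:,::-1])
    for n in ("drawer_handle","cap_center","jar_mouth"):
        print(cam,n,[(d['score'],d['centre']) for d in cams.landmark_of(n,cam)[:2]])
    print([round(v,1) for v in proj(cam,[*J,.13])])
delta([*J,.25],-10.5)
a=cv2.imread('pics/side4.png')[170:270,280:380]
cv2.imwrite('pics/s4c.png',cv2.resize(a,None,fx=6,fy=6,interpolation=cv2.INTER_CUBIC))
a=cv2.imread('pics/top4.png')[130:270,270:430]
cv2.imwrite('pics/t4c.png',cv2.resize(a,None,fx=4,fy=4,interpolation=cv2.INTER_CUBIC))
E
```

```text
jar pred [ 0.58722151 -0.11229262]
side drawer_handle [(0.77, [0.4644, -0.0143, 0.1202])]
side cap_center [(0.79, [0.5882, -0.111, 0.119]), (0.63, [0.6257, -0.3802, -0.0021])]
side jar_mouth [(0.57, [0.5851, -0.1072, 0.122])]
[np.float64(332.8), np.float64(219.8)]
top drawer_handle [(0.71, [0.4636, -0.0109, 0.1225])]
top cap_center [(0.7, [0.5874, -0.1111, 0.1176])]
top jar_mouth [(0.74, [0.464, -0.0138, 0.1223]), (0.65, [0.5878, -0.1112, 0.1212])]
[np.float64(365.4), np.float64(203.0)]
tcp [ 0.4512 -0.0856  0.2714] xang deg -10.43 gap 0.0699255805654602 F [-0.7  0.1 -0.2] tau [ 0.05 -0.01  0.01] t 8.475
tilt z [-8.e-04  4.e-04 -1.e+00]
shift mm [138.7   1.6  21.3] norm [0.924 0.011 0.142]
turn deg about tool z 0.07 norm 0.002
```

View pics/s4c.png

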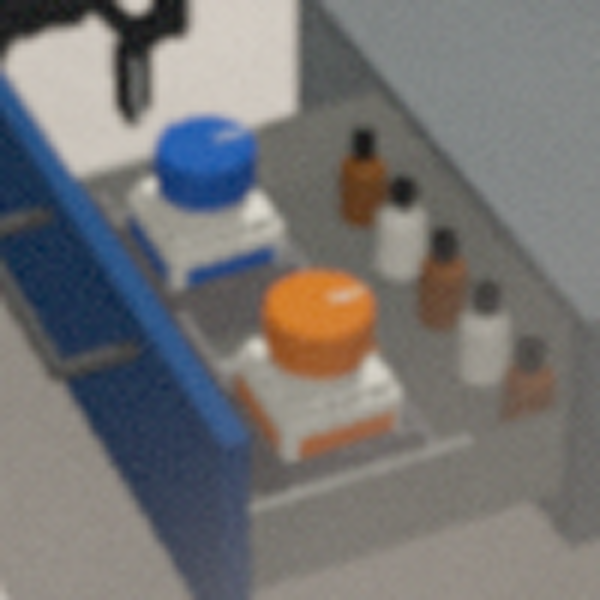

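View pics/t4c.png

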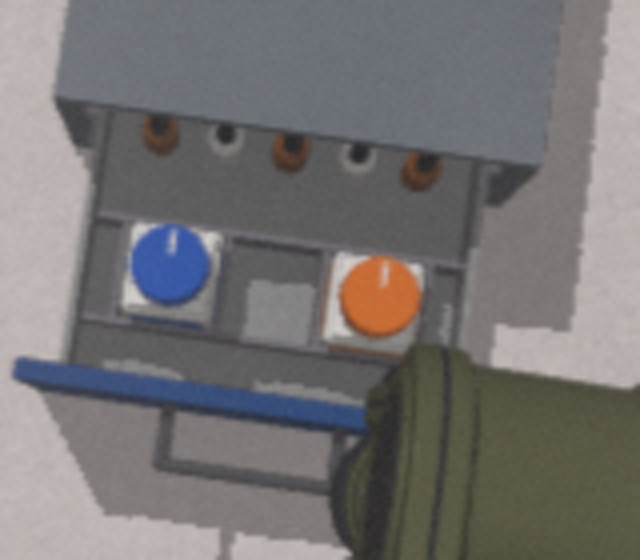

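drive_tool(
  rows=[
    [0.12,[0.2,0,0],0],
    [0.12,[0.4,0,0],0],
    [0.12,[0.6,0.01,0],0],
    [0.12,[0.8,0.01,0.1],0],
    [0.12,[0.92,0.01,0.3],0],
  ],
)

```text
clock: 9.1
ee_pos: [0.5895, -0.1123, 0.2271]
tool_rot: [0.0, 0.996, -0.091, 0.002]
ft_force: [-0.5, 0.7, -0.2]
finger_gap: 0.0749
```

```bash
python3 - <<'E'
from h import *
delta([.5875,-.112,.094],-10.5)
E
```

```text
tcp [ 0.5895 -0.1123  0.2271] xang deg -10.4 gap 0.07486772902603452 F [-0.5  0.7 -0.2] tau [0.01 0.01 0.  ] t 9.1
tilt z [ 3.5e-03 -5.0e-04 -1.0e+00]
shift mm [-2.500e+00  1.000e-01  1.331e+02] norm [-0.016  0.001  0.887]
turn deg about tool z 0.1 norm 0.003
```

drive_tool(
  rows=[
    [0.12,[0,0,0.06],0],
    [0.12,[0,0,0.16],0],
    [0.12,[0,0,0.26],0],
    [0.12,[0,0,0.36],0],
    [0.12,[0,0,0.4],0],
  ],
)

```text
clock: 9.72
ee_pos: [0.5858, -0.1126, 0.1658]
tool_rot: [-0.0, 0.996, -0.091, -0.001]
ft_force: [-0.5, -0.5, 0.5]
finger_gap: 0.0753
```

```bash
python3 - <<'E'
from h import *
delta([.5875,-.112,.094],-10.5)
cam='side'
im=cams.get_image(cam); cv2.imwrite(f"pics/{cam}5.png",im[:,:,::-1])
a=cv2.imread('pics/side5.png')[150:250,280:380]
cv2.imwrite('pics/s5c.png',cv2.resize(a,None,fx=6,fy=6,interpolation=cv2.INTER_CUBIC))
E
```

```text
tcp [ 0.5858 -0.1126  0.1658] xang deg -10.49 gap 0.07529285367209071 F [-0.5 -0.5  0.5] tau [ 0.01 -0.01 -0.02] t 9.725
tilt z [-1.4e-03  2.0e-04 -1.0e+00]
shift mm [ 1.7 -0.9 71.8] norm [ 0.011 -0.006  0.479]
turn deg about tool z 0.01 norm 0.0
```

View pics/s5c.png

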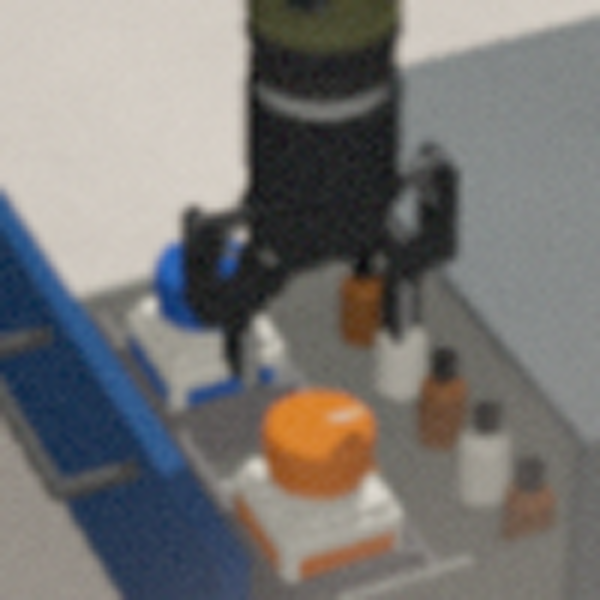

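drive_tool(
  rows=[
    [0.12,[0.008,-0.003,0.1],0],
    [0.12,[0.008,-0.003,0.22],0],
    [0.12,[0.008,-0.003,0.34],0],
    [0.12,[0.008,-0.003,0.44],0],
    [0.12,[0.008,-0.003,0.48],0],
  ],
)

```text
clock: 10.4
ee_pos: [0.5874, -0.1124, 0.0936]
tool_rot: [-0.0, 0.996, -0.091, -0.001]
ft_force: [-0.6, 0.0, 0.5]
finger_gap: 0.0756
```

drive_tool(
  rows=[
    [0.2,[0,0,0],0],
    [0.28,[0,0,0],0],
    [0.36,[0,0,0],0],
    [0.6,[0,0,0],0],
    [1,[0,0,0],0],
  ],
  newtons=90,
)

```text
clock: 11.02
ee_pos: [0.588, -0.1126, 0.0959]
tool_rot: [0.0, 0.996, -0.091, 0.0]
ft_force: [-3.4, 0.2, 6.0]
finger_gap: 0.0542
```

```bash
python3 - <<'E'
from h import *
delta([.5875,-.112,.094],-10.5); print(manip.read_state()['q'].round(3))
cam='side'
im=cams.get_image(cam); cv2.imwrite(f"pics/{cam}6.png",im[:,:,::-1])
a=cv2.imread('pics/side6.png')[170:270,280:380]
cv2.imwrite('pics/s6c.png',cv2.resize(a,None,fx=6,fy=6,interpolation=cv2.INTER_CUBIC))
E
```

```text
tcp [ 0.588  -0.1126  0.0959] xang deg -10.49 gap 0.05416631609322708 F [-3.4  0.2  6. ] tau [ 0.05  0.43 -0.02] t 11.025
tilt z [ 9.e-04 -2.e-04 -1.e+00]
shift mm [-0.6 -0.4  1.9] norm [-0.004 -0.003  0.013]
turn deg about tool z 0.01 norm 0.0
[-0.189  0.467 -0.188  0.914 -0.     1.565]
```

View pics/s6c.png

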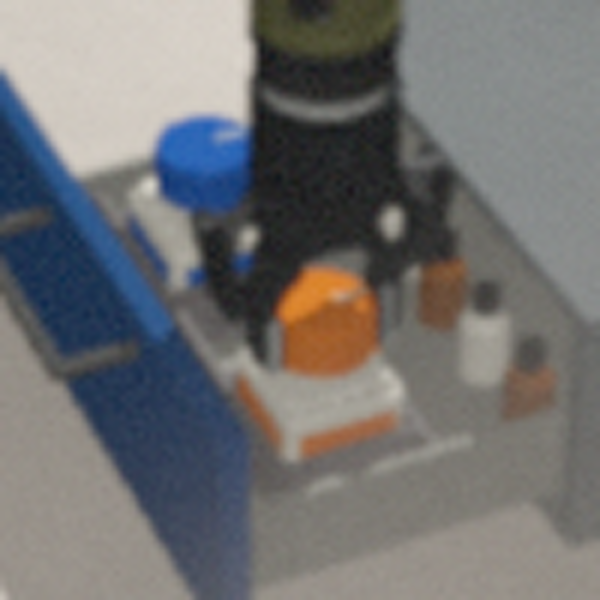

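drive_tool(
  rows=[
    [1,[0,0,0],-0.1],
    [1,[0,0,-0.002],-0.3],
    [1,[0,0,-0.006],-0.5],
    [1,[0,0,-0.01],-0.75],
    [1,[0,0,-0.012],-1],
  ],
  newtons=100,
)

```text
clock: 11.7
ee_pos: [0.5888, -0.1121, 0.0975]
tool_rot: [-0.0, 0.985, 0.171, 0.001]
ft_force: [-1.0, 1.9, 3.5]
finger_gap: 0.0543
```

```bash
python3 - <<'E'
from h import *
delta([.5875,-.112,.094],51.5)
E
```

```text
tcp [ 0.5888 -0.1121  0.0975] xang deg 19.74 gap 0.05430427272784888 F [-1.   1.9  3.5] tau [ 0.49  0.09 -0.24] t 11.7
tilt z [ 0.0022  0.0011 -1.    ]
shift mm [-1.2 -0.5  3.5] norm [-0.008 -0.004  0.024]
turn deg about tool z -31.76 norm -1.059
```

drive_tool(
  rows=[
    [1,[0,0,-0.002],-0.15],
    [1,[0,0,-0.004],-0.35],
    [1,[0,0,-0.008],-0.6],
    [1,[0,0,-0.01],-0.8],
    [1,[0,0,-0.012],-1],
  ],
)

```text
clock: 12.32
ee_pos: [0.5891, -0.1128, 0.0993]
tool_rot: [0.001, 0.907, 0.42, 0.001]
ft_force: [0.3, -1.3, 0.6]
finger_gap: 0.054
```

```bash
python3 - <<'E'
from h import *
delta([.5875,-.112,.094],51.5)
cam='side'
im=cams.get_image(cam); cv2.imwrite(f"pics/{cam}7.png",im[:,:,::-1])
a=cv2.imread('pics/side7.png')[170:270,280:380]
cv2.imwrite('pics/s7c.png',cv2.resize(a,None,fx=6,fy=6,interpolation=cv2.INTER_CUBIC))
E
```

```text
tcp [ 0.5891 -0.1128  0.0993] xang deg 49.71 gap 0.05397732637813031 F [ 0.3 -1.3  0.6] tau [-0.05 -0.07 -0.06] t 12.325
tilt z [ 2.7e-03 -6.0e-04 -1.0e+00]
shift mm [-0.4 -1.7  5.3] norm [-0.003 -0.012  0.035]
turn deg about tool z -1.79 norm -0.06
```

View pics/s7c.png

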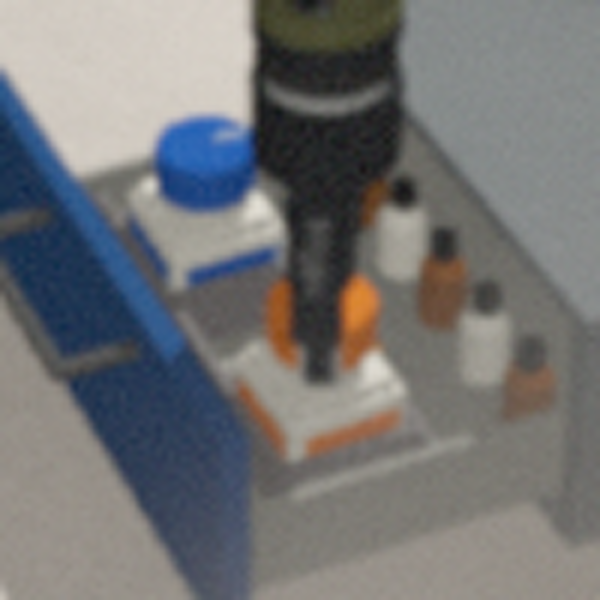

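drive_tool(
  rows=[
    [1,[0,0,0],-0.1],
    [1,[0,0,0],-0.1],
    [1,[0,0,-0.02],-0.1],
    [1,[0,0,-0.05],-0.1],
    [1,[0,0,-0.08],-0.1],
  ],
)

```text
clock: 13.0
ee_pos: [0.5879, -0.1124, 0.1105]
tool_rot: [-0.0, 0.897, 0.442, -0.0]
ft_force: [1.1, 0.1, -0.5]
finger_gap: 0.0542
```

```bash
python3 - <<'E'
from h import *
delta([.5875,-.112,.094],51.5)
cam='side'
im=cams.get_image(cam); cv2.imwrite(f"pics/{cam}8.png",im[:,:,::-1])
a=cv2.imread('pics/side8.png')[170:270,280:380]
cv2.imwrite('pics/s8c.png',cv2.resize(a,None,fx=6,fy=6,interpolation=cv2.INTER_CUBIC))
E
```

```text
tcp [ 0.5879 -0.1124  0.1105] xang deg 52.5 gap 0.05415670929847464 F [ 1.1  0.1 -0.5] tau [ 0.06 -0.23  0.01] t 13.0
tilt z [-3.e-04  1.e-04 -1.e+00]
shift mm [ 0.1 -0.5 16.5] norm [ 0.001 -0.004  0.11 ]
turn deg about tool z 1.0 norm 0.033
```

View pics/s8c.png

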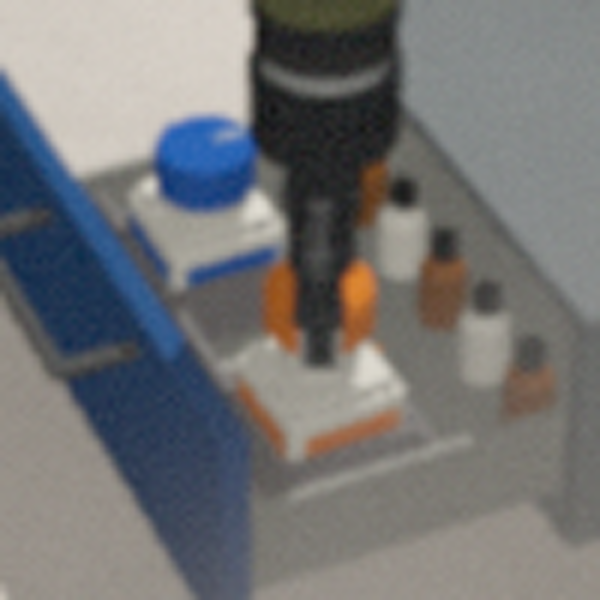

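drive_tool(
  rows=[
    [1,[0,0,-0.04],0],
    [1,[0,0,-0.1],0],
    [1,[0,0,-0.17],0],
    [1,[0,0,-0.22],0],
    [1,[0,0,-0.24],0],
  ],
)

```text
clock: 13.68
ee_pos: [0.5884, -0.1126, 0.1473]
tool_rot: [0.0, 0.897, 0.442, 0.0]
ft_force: [0.5, -0.3, -0.1]
finger_gap: 0.0542
```

drive_tool(
  rows=[
    [1,[0,0,0],0],
    [1,[0,0,0],0],
    [1,[0,0,0],0],
    [1,[0,0,0],0],
    [1,[0,0,0],0],
  ],
)

```text
clock: 14.3
ee_pos: [0.5879, -0.1125, 0.1463]
tool_rot: [-0.0, 0.897, 0.442, -0.0]
ft_force: [-0.2, -0.4, -0.6]
finger_gap: 0.0542
```

```bash
python3 - <<'E'
from h import *
delta([.5875,-.112,.094],51.5)
for cam in ('side','top'):
    im=cams.get_image(cam); cv2.imwrite(f"pics/{cam}9.png",im[:,:,::-1])
    for n in ("drawer_handle","cap_center","jar_mouth","blue_cap_center","spray","brush","cup","tape"):
        print(cam,n,[(d['score'],d['centre']) for d in cams.landmark_of(n,cam)[:2]])
a=cv2.imread('pics/side9.png')[160:270,280:390]
cv2.imwrite('pics/s9c.png',cv2.resize(a,None,fx=5.4,fy=5.4,interpolation=cv2.INTER_CUBIC))
E
```

```text
tcp [ 0.5879 -0.1125  0.1463] xang deg 52.52 gap 0.054167807633575385 F [-0.2 -0.4 -0.6] tau [0.05 0.01 0.03] t 14.3
tilt z [-2.e-04  0.e+00 -1.e+00]
shift mm [ 0.2 -0.6 52.3] norm [ 0.001 -0.004  0.349]
turn deg about tool z 1.02 norm 0.034
side drawer_handle [(0.57, [0.4639, -0.013, 0.1202]), (0.47, [0.4079, 0.4394, 0.004])]
side cap_center [(0.57, [0.5877, -0.1097, 0.1665])]
side jar_mouth [(0.81, [0.5842, -0.1099, 0.1198])]
side blue_cap_center [(0.89, [0.6163, 0.0364, 0.1165])]
side spray [(0.71, [0.6003, 0.3999, -0.0034])]
side brush [(0.62, [0.4564, -0.4593, 0.0011])]
side cup [(0.85, [0.4082, 0.4424, 0.0017])]
side tape [(0.8, [0.6256, -0.3805, -0.0002])]
top drawer_handle [(0.85, [0.4656, -0.0125, 0.1246])]
top cap_center [(0.51, [0.5863, -0.1106, 0.1703])]
top jar_mouth [(0.54, [0.5876, -0.1122, 0.1237])]
top blue_cap_center [(0.75, [0.6127, 0.033, 0.119])]
top spray [(0.63, [0.5995, 0.3982, 0.0007])]
top brush [(0.91, [0.4564, -0.4552, 0.0049])]
top cup [(0.91, [0.4087, 0.438, -0.0022]), (0.56, [0.5862, -0.1122, 0.1704])]
top tape [(0.62, [0.6224, -0.3808, 0.0015]), (0.51, [0.6138, 0.0331, 0.118])]
```

View pics/s9c.png

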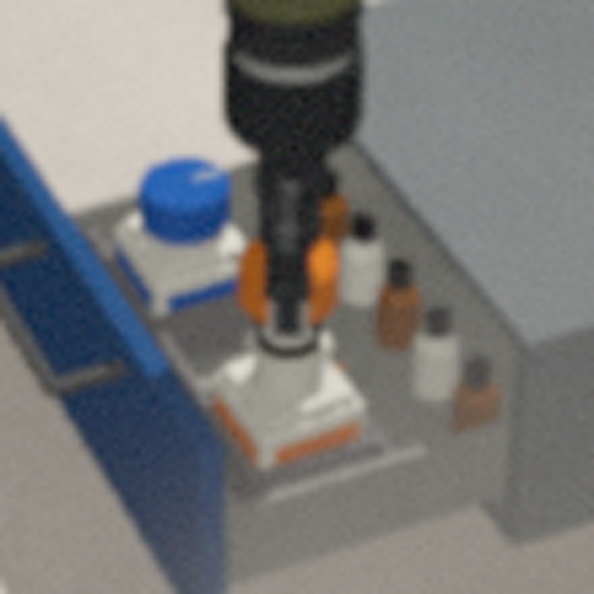

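View pics/top9.png

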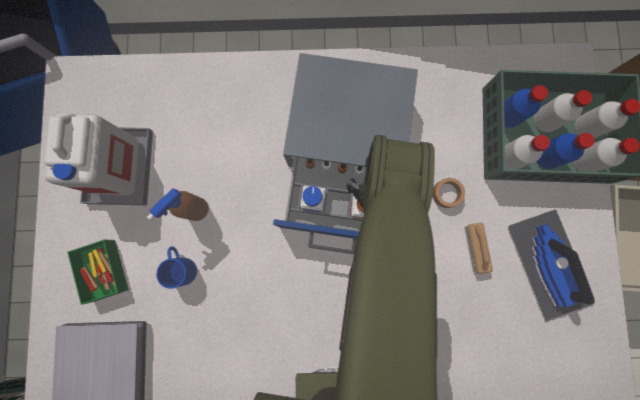

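The side crop shows the bare white neck at about (285,365), with the jar still seated in its pocket. The orange cap is level in the gripper above it at about (290,280). In the top view, the blue jar (312,197) and the loose items haven't moved.

```bash
python3 -c "
from cell import job; print(job.close_job())"
```

```text
the job is handed in; nothing more can be done
None
```

The orange cap is off and held level above the jar, the drawer is open, and the job was handed in at about 15 s of the 51 s limit. No verdict was reported.

- **Drawer:** I gripped the bar handle and pulled it out about 0.178 m, then let go. The last check found the handle where I left it.
- **Cap:** I gripped it at 90–100 N and turned it about 63° (1.10 rad) anticlockwise, raising the tool with the thread. The turning moment had dropped to near zero by 60°. I then lifted it straight up, about 50 mm in all, and the jar stayed put.
- **Last checks:** The tool is vertical and the grip steady at a 54 mm opening. The cap's centre measures 0.167–0.170 m high and the jar mouth about 0.122 m. That puts the cap's lower edge about 3 cm above the mouth.
- **Rest of the scene:** The orange jar is upright in its pocket, and the blue jar is still in its own. The spray bottle, brush, cup and tape are where they started, within the detectors' few-mm accuracy.

No check failed. The white mark on the cap was hidden by the gripper, so I took the turn from the tool angle. The jar may have turned a degree or two in its pocket.

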